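# Back off the click stop of a shooting board and seat the strip

### The arm

A 6-joint arm with a two-finger parallel gripper is mounted at the origin on a cart in front of the work surface, level with it; the furniture and walls round the work are solid. World frame = base frame: x ahead of the robot, y to its left, z up, the work surface at z = 0. Lengths are in mm, angles in rad, forces in N, time in s.
With the tool pointing down it reaches from about 350 to 875 mm from the base axis. Payload 4.2 kg.
Tool frame: the origin (TCP) lies midway between the tips of the shut fingers; the grasp point (between the pads) lies 19 mm behind it (ctrl.grip_point_offset is the distance from the TCP to the grasp point, in mm); z points along the fingers, y is the line along which they close (so a half turn about z gives the same grasp; the last joint's range is limited). The gripper opens to 87 mm and grips with 3 to 60 N. Pads are 19 mm wide; open, the fingers measure 117 mm over their backs; the gripper's body (75 mm by 190 mm) begins 51 mm behind the grasp point.
Start: joints at [-0.98, 0.385, 0.008, 0, -1.194, -0.259], TCP at [203.606, -590.884, 222.55] pointing down, gripper open.
Joint ranges: [-3.14, 3.14], [-1.21, 2.06], [-1.07, 1.41], [-3.16, 2.05], [-2.99, -0.16], [-3.1, 3.1]. Speed limits (rad/s): [2.79, 2.79, 3.14, 3.14, 3.14, 3.14].

### API

Orientations are given as a rotation vector (axis times angle).
In Python, from cell import ctrl, viewer, workorder gives the robot as it stands. The module is installed in compiled form; this text tells all that it offers.
- The arm moves only by the tool send_rows, never from a script. Its argument "commands" is text: rows parted by semicolons, each of 7 numbers parted by spaces: the shift along the tool's x, y, z in cm, then the turn, a rotation vector about the tool's x, y, z in degrees, then the opening, from 0 (shut) to 1 (fully open). A call has 1 to 5 rows; each row shifts and turns the commanded pose from where the row before left it, along the tool's axes as they then stand; what a row does not reach is not made up. A row lasts 1/12 s, in which the tool goes at most 41.7 mm and 7.16 degrees, less where a joint would pass 70% of its speed; a pose out of reach is approached as far as the arm can. A call is refused whole if a number of a shift passes 4.17 or a number of a turn 7.16, either way. A call with a gripper value outside its range is refused whole. The fingers move at their own pace and stop on an object; the grip force is fixed at half the most. Time passes only in rows, so rows that do not move let the fingers close. It gives the time, the measured TCP pose, the force, the opening and the grip force at its end, in the units of the state.
- ctrl.get_state(): the state, without advancing time (a new reading comes with each control period).
- viewer.capture(name): name is "side" or "top" or "wrist"; returns the picture (384x512x3 uint8, red, green, blue); there is no depth.
- viewer.camera_params(name): a dict with "camera_matrix" (3x3 intrinsics, pixels), "cam_to_world" (4x4, takes a point from camera to world coordinates). Camera axes: x right, y down, z forward; pixel columns grow to the right and rows downward; lengths in mm; the calibration is good to about 2 mm. A picture is of the moment at which its call begins: read the wrist's pose just before it. camera_params takes no time and is no camera call; for the wrist camera it gives the pose at the moment of the call.
- workorder.finish_job(): hands the job in; it is judged then, once.
The state is a dict: "clock": time; "joints": joint angles; "dq": joint speeds; "tau": joint torques, N m; "eef_pos": TCP position; "eef_rot": TCP orientation; "wrist_force": force on the tool from outside, world axes, zero at the start; "ft_torque": the same for the moment, N m; "gripper_width": finger opening in mm; "grip_force": force on a finger pad.
Only numpy, scipy, OpenCV 4.12 (cv2) and the standard library are available. Lean on these libraries where they do the work, as an engineer would, in place of code of your own. Each camera call takes 0.05 s, during which the arm holds its last target. There are 200 camera calls.

### The job

Set up the shooting board for a longer piece: with your fingertips push the black bar of the click-stop dial round clockwise, seen from above, by exactly four clicks from where it stands, which draws the end stop back. Then push the brown wooden strip flat against the dark fence and along it until its end touches the stop. Only push, gently: do not pinch the dial, do not lift the strip, leave the other things where they are and take the hand away at the end.

Things in the scene. Friction and masses are not known exactly. Their poses are not given: they have to be found in the camera images.
- shooting_board: Wooden shooting board fixed to the bench, 170 mm (x) by 375 mm (y). x points away from the robot, y left along the fence, z up; origin on the bench top. Pale bed: top at z 28 mm, y -118 to 170 mm. Right of it, to y -205 mm, the plane's runway: top at z 14 mm. Grey stop housing at the left end: x -54 to 54, y 60 to 164 mm, top at z 58 mm, with the dial on it.
- fence_face (a point): Point on the front face of the dark fence, at its foot, 45 mm along the board's x; the fence runs along the board's y the whole length of the bed, stands 26 mm above the bed (top 54 mm above the bench) and is 26 mm thick
- stop_dial (a joint): Dial value in rad, growing clockwise seen from above. Eight click positions 0 to 7, one every 0.5236 rad (30 degrees), end stops just past both; it starts at one of 0 to 3 (rarely balanced between two). The resistance grows to about 0.16 N m (6 N at 26 mm radius) just before half way, past which the dial snaps on by itself. Each click up draws the stop back by 1.5 mm.
- dial_axis (a point): On the dial's upright axis (board x 0, y 112 mm), at the top of its disc, 72 mm above the bench; does not turn. Bright metal disc, 77 mm over its 12-pointed rim, with a black bar grip across its centre: 70 mm long, 14 mm wide, 26 mm high (top 98 mm above the bench). The plunger's holder at its rim is no higher than the disc.
- dial_pointer (a point): On top of the dial's bar, on the white line that marks its pointing end, 30 mm from the axis, 98 mm above the bench. At dial value q the bar points 105 degrees minus q from the board's x axis, counted counter-clockwise (at position 0 to the left, at 7 to the right)
- stop_face (a point): Centre of the brass face of the stop bar, which the strip's left end shall touch: 32 mm wide, 24 mm high, looking to the board's -y, at board x 24, z 42 mm, y 30 mm + 1.5 mm per click. Only the dial moves it; it gives less than 1 mm under a gentle push
- strip: Loose brown wooden strip, 42 mm (x) by 160 mm (y) by 30 mm high, 0.1 to 0.2 kg, flat on the bed, length roughly along the fence, 2 to 16 mm in front of it and 14 to 50 mm short of the stop. Origin at the centre of its underside, y towards the stop. Seated, its right end stands up to 8 mm past the bed's right edge
- block_plane: Loose dark block plane, 46 x 160 x 43 mm, on the bench to the right of the board; not to be moved; origin at the centre of its underside
- wood_offcut: Loose wood offcut with a slanted end, 45 x 107 x 45 mm, on the bench to the right; not to be moved; origin at the centre of its underside
- wax_tin: Loose round tin, 68 mm across, 26 mm high, green lid, on the bench to the left; not to be moved; origin at the centre of its underside
- sanding_block: Loose sanding block, 61 x 101 x 36 mm, on the bench to the left in front; not to be moved; origin at the centre of its underside
- click_plunger (a joint): Spring plunger with a roller in the dial's rim, in a small dark holder on the robot's side of the dial; m, about 0 when it is seated in a notch (the dial rests at a click), 0.005 when it rides over a point between two clicks.

How it is judged (in metres and radians):
On the way, in this order (a step that is already met when the one before it is completed fails the run):
1. the dial rests four clicks on from where it started (distance of dial_pointer from where it was at the start of the episode between 0.045 and 0.0566 m and value of joint click_plunger below 0.0015 m and velocity of joint stop_dial between -0.1 and 0.1 rad/s), for 0.3 s.
2. the strip's end is at the stop (y of strip in the frame of stop_face above -0.0825 m), for 0.2 s.
At the end, for the whole second after the job is handed in: Dial at rest in a click, four clicks clockwise from its start (pointer point 45 to 56.6 mm from where it was, plunger seated within 1.5 mm); strip flat on the bed, at rest, its end within 2.5 mm of the stop's face, its far side within 2.5 mm of the fence, parallel within 0.03 rad (distance of dial_pointer from where it was at the start of the episode between 0.045 and 0.0566 m and value of joint click_plunger below 0.0015 m and y of strip in the frame of stop_face above -0.0825 m and x of strip in the frame of shooting_board above 0.0215 m and angle between the y axis of strip and the y axis of shooting_board, either way round below 0.03 rad and z of strip in the frame of shooting_board below 0.031 m and linear speed of strip below 0.01 m/s); the robot touches nothing.
It fails at once if the strip is lifted, tipped or pushed off the bed (z of strip in the frame of shooting_board above 0.036 m or z of strip in the frame of shooting_board below 0.022 m or angle between strip's own z axis and vertical above 0.15 rad).
It fails at once if the dial is pinched or forced: more than 35 N from the fingers (contact force between the fingers and stop_dial above 35 N).
It fails at once if another thing on the bench is moved by more than 15 mm (distance of any of block_plane, wood_offcut, wax_tin, sanding_block from where it was at the start of the episode above 0.015 m).
It also fails if it takes over 67 s, if anything falls off the work surface, if the arm or the gripper's body presses on something with over 40 N, if the wrist force passes 120 N, or if a joint passes its speed limit or range.

## Working session

There is one attempt and no reset: what is moved stays moved. The work goes in short steps, Python scripts to look and compute and a tool call to move; the robot and the scene stay as the last step left them, time stands still between calls to the robot, and variables do not carry over. Pictures are saved under pics/ and viewed, at most 12 in all, crops included, and the job is handed in when it is done.

Besides the shell and the picture viewer there is one more tool, called by a JSON object that holds its "api" and its "payload". send_rows: Moves the arm, as the interface text tells. Its arguments: {"type":"object","properties":{"commands":{"type":"string"}},"required":["commands"]}

```bash
mkdir -p pics; python3 - <<'E'
from cell import ctrl, viewer
import cv2,numpy as np
s=ctrl.get_state();print(s)
for n in("top","side"):
    p=viewer.camera_params(n);print(n,p)
    cv2.imwrite(f"pics/{n}0.png",viewer.capture(n)[:,:,::-1])
E
```

```text
{'clock': 0.0, 'joints': array([-9.80384381e-01,  3.85549285e-01,  6.62094105e-03, -5.60914551e-04,
       -1.19401133e+00, -2.58583218e-01]), 'dq': array([-2.68499845e-05, -4.81449962e-04, -2.15838158e-03,  9.48374366e-04,
       -5.26911605e-05, -1.34125170e-03]), 'tau': array([-3.69894478e-04, -3.90663278e+01,  1.87411362e+01,  4.22013894e+00,
        1.09484437e-02, -2.08379461e-04]), 'eef_pos': array([ 203.42741153, -590.31376451,  221.45290804]), 'eef_rot': array([ 0.51845905, -3.09810129, -0.00340478]), 'wrist_force': array([ 0.70649263, -0.05922475,  0.03133965]), 'ft_torque': array([ 0.00460926, -0.00060729, -0.01874351]), 'grip_force': 0.0, 'gripper_width': 87.07044565360981}
top {'camera_matrix': array([[448.97062936,   0.        , 247.88235306],
       [  0.        , 448.97062936, 188.47156453],
       [  0.        ,   0.        ,   1.        ]]), 'cam_to_world': array([[ 1.65758250e-02, -9.96017695e-01,  8.76013276e-02,
         3.32867923e+02],
       [-9.99800442e-01, -1.74880630e-02, -9.65628095e-03,
        -1.24040956e+02],
       [ 1.11498042e-02, -8.74237852e-02, -9.96108811e-01,
         1.60434071e+03],
       [ 0.00000000e+00,  0.00000000e+00,  0.00000000e+00,
         1.00000000e+00]])}
side {'camera_matrix': array([[471.96846164,   0.        , 263.16832513],
       [  0.        , 471.96846164, 193.07133499],
       [  0.        ,   0.        ,   1.        ]]), 'cam_to_world': array([[ 8.79426349e-01,  4.04352028e-01, -2.51214520e-01,
         8.15159865e+02],
       [ 4.75826539e-01, -7.62287232e-01,  4.38756517e-01,
        -7.76741801e+02],
       [-1.40855335e-02, -5.05388578e-01, -8.62776902e-01,
         1.33768596e+03],
       [ 0.00000000e+00,  0.00000000e+00,  0.00000000e+00,
         1.00000000e+00]])}
```

View pics/top0.png

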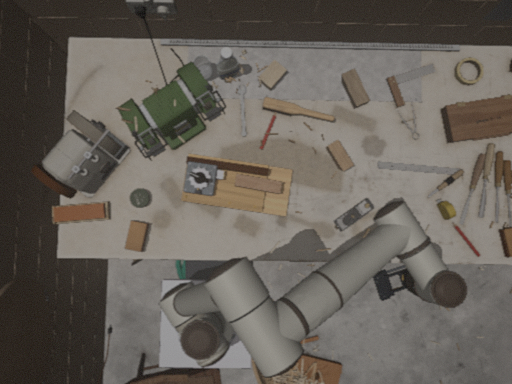

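View pics/side0.png

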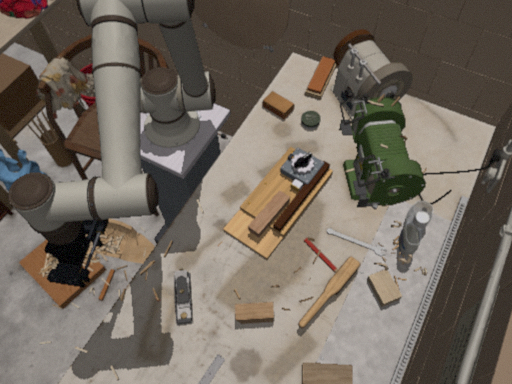

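The top view shows the board at about (237,187), the dial at about (200,178), and the strip at about (258,183). The arm is clear of the board. I'll enlarge both views.

```bash
python3 - <<'E'
import cv2,numpy as np
a=cv2.imread("pics/top0.png")[145:225,170:304];b=cv2.imread("pics/side0.png")[140:260,220:340]
a=cv2.resize(a,(800,478),interpolation=cv2.INTER_CUBIC)
cv2.imwrite("pics/c1.png",a)
E
```

```text
(no output)
```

View pics/c1.png

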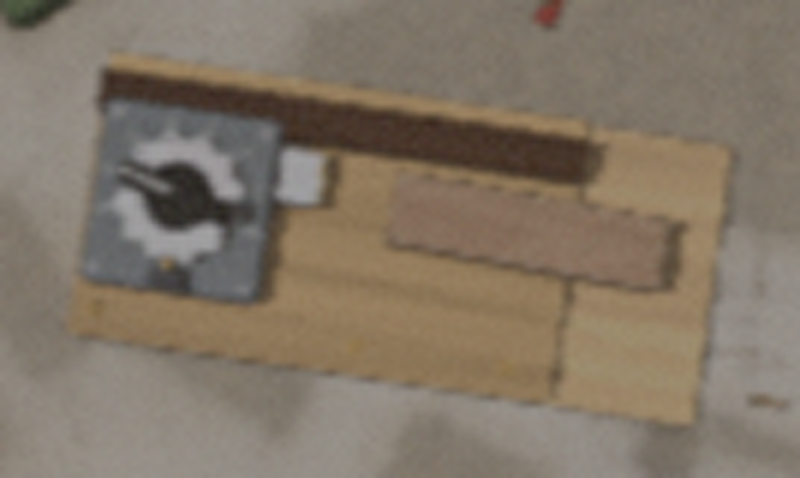

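```bash
cat > h.py <<'E'
import numpy as np
from cell import ctrl, viewer
def proj(P,p):
    T=np.linalg.inv(p["cam_to_world"]);c=(T[:3,:3]@np.asarray(P,float).T).T+T[:3,3]
    u=(p["camera_matrix"]@c.T).T;return u[:,:2]/u[:,2:]
def ray(uv,z,p):
    K=p["camera_matrix"];T=p["cam_to_world"]
    d=T[:3,:3]@np.linalg.solve(K,[uv[0],uv[1],1]);o=T[:3,3];return o+d*(z-o[2])/d[2]
def b2w(P,b):
    P=np.atleast_2d(P).astype(float);c,s=np.cos(b[2]),np.sin(b[2])
    return np.c_[b[0]+c*P[:,0]-s*P[:,1],b[1]+s*P[:,0]+c*P[:,1],P[:,2]]
def w2b(P,b):
    P=np.atleast_2d(P)-[b[0],b[1],0];c,s=np.cos(b[2]),np.sin(b[2])
    return np.c_[c*P[:,0]+s*P[:,1],-s*P[:,0]+c*P[:,1],P[:,2]]
E
python3 - <<'E'
from h import *
from scipy.optimize import least_squares
p=viewer.camera_params("top")
s=800/134; f=lambda q:(np.array(q,float)+.5)/s-.5+[170,145]
M=[[-85,170,28],[-85,-205,14],[85,-205,14],[54,60,58],[-54,60,58],[54,164,58],[-54,164,58],[71,170,54]]
U=f([[70,332],[692,422],[732,145],[283,123],[258,300],[107,100],[82,282],[105,70]])
r=least_squares(lambda b:(proj(b2w(M,b),p)-U).ravel(),[350,-100,-.1],x_scale=[100,100,.1])
b=r.x;print(b,r.fun.reshape(-1,2).round(1).tolist())
ax=b2w([0,112,72],b)[0];print("axis",ax, (proj(ax[None],p)))
for q in [(122,170),(170,190),(235,212)]:
    print(w2b(ray(f(q),98,p),b))
a=w2b(ray(f((122,170)),98,p),b)[0]-[0,112,98];print("ang",np.degrees(np.arctan2(a[1],a[0])))
for q in [(400,172),(388,240),(668,290),(682,222)]: print("strip",w2b(ray(f(q),58,p),b))
print("strip",w2b(ray(f((327,205)),54,p),b))
E
```

```text
[ 4.87919375e+02 -8.41508275e+01 -1.22723029e-01] [[-0.4, 0.5], [0.8, 0.4], [0.4, -0.4], [0.2, -0.2], [-0.1, 0.9], [0.0, -0.5], [-0.5, -0.3], [-0.5, -0.4]]
axis [501.62987826  27.00681775  72.        ] [[199.67998688 177.75006208]]
[[  8.65653341 143.69822301  98.        ]]
[[  1.2065973  115.18649906  98.        ]]
[[-6.01699035 77.04043134 98.        ]]
ang 74.72542865471978
strip [[ 34.28926964 -10.72624687  58.        ]]
strip [[-5.95503293 -9.43792506 58.        ]]
strip [[ -12.06992067 -174.06407908   58.        ]]
strip [[  28.30421926 -176.87795376   58.        ]]
strip [[ 9.69081498 28.68698147 54.        ]]
```

The board's pose fits to within about 1 px. The dial bar points at 75°, so it's at position 1 and the target is position 5 (-45°). The strip is about 11 mm off the fence and 41 mm short of the stop. Next I'll write a planner helper and compute the approach over the dial.

```bash
cat >> h.py <<'E'
from scipy.spatial.transform import Rotation as R
B=np.array([487.92,-84.15,-0.1227])
def yawy(s):
    y=R.from_rotvec(s["eef_rot"]).as_matrix()[:,1];return np.degrees(np.arctan2(y[1],y[0]))%360
def down(a):  # tool pointing down, tool y at world angle a (deg)
    a=np.radians(a);y=np.array([np.cos(a),np.sin(a),0]);z=np.array([0,0,-1.]);return np.c_[np.cross(y,z),y,z]
def plan(way,b=B,start=None):
    """way: list of (board xyz, tool-y angle in board deg, rows); prints rows"""
    s=ctrl.get_state();p=s["eef_pos"].copy() if start is None else np.array(start[:3],float)
    Rm=R.from_rotvec(s["eef_rot"]).as_matrix() if start is None else down(start[3])
    out=[]
    for xyz,a,n in way:
        t=b2w(xyz,b)[0];a0=np.degrees(np.arctan2(Rm[1,1],Rm[0,1]))%360;a1=a+np.degrees(b[2])
        p0=p.copy()
        for k in range(1,n+1):
            f=k/n;T=p0+(t-p0)*f;Rn=down(a0+(a1-a0)*f)
            d=Rm.T@(T-p)/10;w=np.degrees(R.from_matrix(Rm.T@Rn).as_rotvec())
            out.append(np.r_[d,w]);p,Rm=T,Rn
    for i in range(0,len(out),5):
        print("; ".join("%.2f %.2f %.2f %.1f %.1f %.1f 0"%tuple(o+0.) for o in out[i:i+5]))
def st(b=B):
    s=ctrl.get_state();print("t",round(s["clock"],2),"board",w2b(s["eef_pos"],b)[0].round(1),"yb",round(yawy(s)-np.degrees(b[2]),1),"F",s["wrist_force"].round(1),"w",round(s["gripper_width"],1),"j",s["joints"].round(2))
E
python3 - <<'E'
from h import *
st()
plan([([-30,60,260],255,20)])
E
```

```text
t 0.1 board [-220.4 -537.3  221.6] yb 116.0 F [-0.3 -1.6  0.6] w 86.7 j [-0.98  0.39  0.01 -0.   -1.19 -0.26]
-2.17 2.27 -0.19 0.1 0.0 -6.9 0; -2.42 1.99 -0.19 0.0 0.0 -6.9 0; -2.65 1.68 -0.19 0.0 0.0 -6.9 0; -2.83 1.35 -0.19 0.0 0.0 -6.9 0; -2.97 0.99 -0.19 0.0 0.0 -6.9 0
-3.07 0.63 -0.19 0.0 0.0 -6.9 0; -3.12 0.25 -0.19 0.0 0.0 -6.9 0; -3.13 -0.13 -0.19 0.0 0.0 -6.9 0; -3.09 -0.51 -0.19 0.0 0.0 -6.9 0; -3.01 -0.88 -0.19 0.0 0.0 -6.9 0
-2.88 -1.23 -0.19 0.0 0.0 -6.9 0; -2.71 -1.57 -0.19 0.0 0.0 -6.9 0; -2.50 -1.89 -0.19 0.0 0.0 -6.9 0; -2.25 -2.18 -0.19 0.0 0.0 -6.9 0; -1.97 -2.44 -0.19 0.0 0.0 -6.9 0
-1.66 -2.66 -0.19 0.0 0.0 -6.9 0; -1.33 -2.84 -0.19 0.0 0.0 -6.9 0; -0.98 -2.98 -0.19 0.0 0.0 -6.9 0; -0.61 -3.07 -0.19 0.0 0.0 -6.9 0; -0.23 -3.13 -0.19 0.0 0.0 -6.9 0
```

{"api": "send_rows", "payload": {"commands": "-2.17 2.27 -0.19 0 0 -6.9 0; -2.42 1.99 -0.19 0 0 -6.9 0; -2.65 1.68 -0.19 0 0 -6.9 0; -2.83 1.35 -0.19 0 0 -6.9 0; -2.97 0.99 -0.19 0 0 -6.9 0"}}

```text
clock: 0.52
eef_pos: [269.4, -447.0, 231.6]
eef_rot: [1.422, -2.801, -0.002]
wrist_force: [0.1, 0.1, -0.0]
gripper_width: 61.6
grip_force: 0.0
```

{"api": "send_rows", "payload": {"commands": "-3.07 0.63 -0.19 0 0 -6.9 0; -3.12 0.25 -0.19 0 0 -6.9 0; -3.13 -0.13 -0.19 0 0 -6.9 0; -3.09 -0.51 -0.19 0 0 -6.9 0; -3.01 -0.88 -0.19 0 0 -6.9 0"}}

```text
clock: 0.93
eef_pos: [335.7, -305.1, 241.4]
eef_rot: [2.189, -2.253, -0.001]
wrist_force: [1.4, -0.3, 0.3]
gripper_width: 28.3
grip_force: 0.0
```

{"api": "send_rows", "payload": {"commands": "-2.88 -1.23 -0.19 0 0 -6.9 0; -2.71 -1.57 -0.19 0 0 -6.9 0; -2.5 -1.89 -0.19 0 0 -6.9 0; -2.25 -2.18 -0.19 0 0 -6.9 0; -1.97 -2.44 -0.19 0 0 -6.9 0"}}

```text
clock: 1.35
eef_pos: [402.6, -163.4, 251.0]
eef_rot: [-2.759, 1.503, 0.001]
wrist_force: [-0.2, 0.3, -1.2]
gripper_width: 1.5
grip_force: 0.0
```

{"api": "send_rows", "payload": {"commands": "-1.66 -2.66 -0.19 0 0 -6.9 0; -1.33 -2.84 -0.19 0 0 -6.9 0; -0.98 -2.98 -0.19 0 0 -6.9 0; -0.61 -3.07 -0.19 0 0 -6.9 0; -0.23 -3.13 -0.19 0 0 -6.9 0"}}

```text
clock: 1.77
eef_pos: [470.2, -22.0, 260.4]
eef_rot: [3.08, -0.616, -0.001]
wrist_force: [0.1, -0.3, -0.8]
gripper_width: 0.7
grip_force: 0.0
```

{"api": "send_rows", "payload": {"commands": "0 0 0 0 0 0 0; 0 0 0 0 0 0 0; 0 0 0 0 0 0 0; 0 0 0 0 0 0 0"}}

```text
clock: 2.1
eef_pos: [469.5, -24.3, 260.3]
eef_rot: [3.078, -0.628, -0.001]
wrist_force: [-0.8, -0.4, -0.3]
gripper_width: 0.4
grip_force: 0.0
```

```bash
python3 - <<'E'
from h import *
import cv2
st();p=viewer.camera_params("wrist");im=viewer.capture("wrist")[:,:,::-1].copy()
np.savez("w1.npz",K=p["camera_matrix"],T=p["cam_to_world"])
cv2.imwrite("pics/w1raw.png",im)
im=cv2.resize(im,(800,600),interpolation=cv2.INTER_CUBIC)
M=[[-85,170,28],[54,60,58],[-54,60,58],[54,164,58],[-54,164,58],[71,170,54],[0,112,72],[45,-118,54]]
u=proj(b2w(M,B),p);print(u.round(1).tolist())
for q in u: cv2.circle(im,tuple(int(v) for v in ((q+.5)*800/512-.5)),3,(0,0,255),-1)
cv2.imwrite("pics/w1.png",im)
E
```

```text
t 2.1 board [-25.6  57.2 260.3] yb 254.0 F [-0.8 -0.4 -0.3] w 0.4 j [ 0.3   0.09 -0.29 -0.   -1.19  0.87]
[[191.4, 231.0], [233.1, 116.6], [256.9, 197.4], [154.5, 140.2], [183.4, 217.8], [146.2, 128.1], [205.3, 171.5], [375.6, 82.0]]
```

View pics/w1.png

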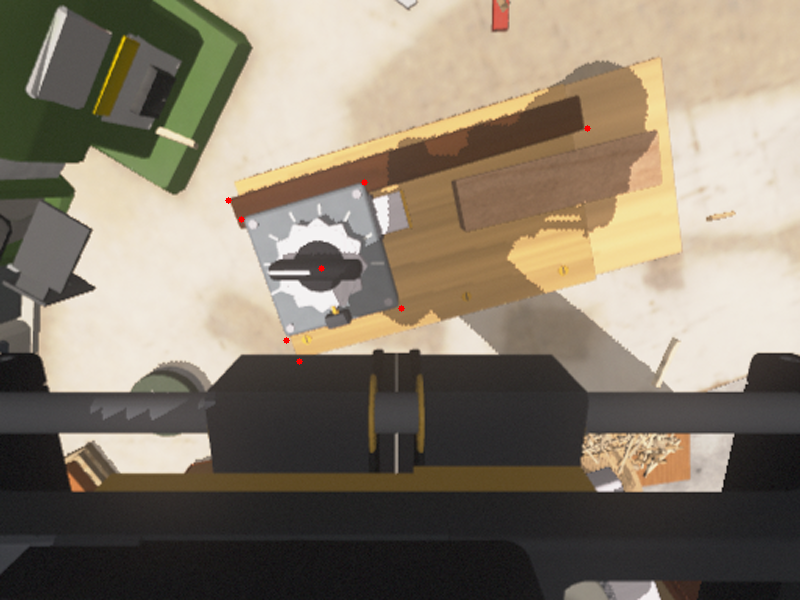

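```bash
python3 - <<'E'
from h import *
from scipy.optimize import least_squares
d=np.load("w1.npz");p=dict(camera_matrix=d["K"],cam_to_world=d["T"])
s=800/512; f=lambda q:(np.array(q,float)+.5)/s-.5
M=[[85,-205,14],[-85,-205,14],[54,60,58],[-54,60,58],[54,164,58],[-54,164,58],[45,-118,54],[71,-118,54]]
U=f([[660,57],[681,251],[363,183],[398,305],[243,214],[283,341],[586,130],[580,97]])
r=least_squares(lambda b:(proj(b2w(M,b),p)-U).ravel(),B,x_scale=[100,100,.1])
b=r.x;print(b,(r.fun.reshape(-1,2)*s).round(1).tolist())
for q in [(269,272),(310,272),(362,268)]: print("bar",w2b(ray(f(q),98,p),b))
for a in(45,75,105):print(a,proj(b2w([30*np.cos(np.radians(a)),112+30*np.sin(np.radians(a)),98],b),p)*s)
for n,q,z in [("fl",(453,181),58),("nl",(464,230),58),("fr",(655,131),58),("stop",(410,226),54)]: print(n,w2b(ray(f(q),z,p),b))
E
```

```text
[ 4.88711145e+02 -8.23598210e+01 -1.33792822e-01] [[2.2, -0.6], [1.7, 2.6], [-0.4, -1.7], [0.5, 3.2], [-3.8, 2.8], [0.3, -2.2], [-0.4, -0.1], [0.3, -2.3]]
bar [[  9.01920715 142.85253357  98.        ]]
bar [[  0.93425014 113.47798477  98.        ]]
bar [[-6.4389932  75.35634051 98.        ]]
45 [[275.49159596 252.49971473]]
75 [[271.67040216 272.66335503]]
105 [[278.61836516 292.27528873]]
fl [[35.24966023 -9.12972607 58.        ]]
nl [[-4.46902693 -8.86014861 58.        ]]
fr [[  30.00146746 -167.79264823   58.        ]]
stop [[ 9.96267898 32.71047457 54.        ]]
```

```bash
sed -i 's/^B=.*/B=np.array([488.5,-83.0,-0.128])/' h.py; cat >> h.py <<'E'
def bar(th,u,v,z):
    c,s=np.cos(np.radians(th)),np.sin(np.radians(th));return [u*c-v*s,112+u*s+v*c,z]
E
python3 - <<'E'
from h import *
st()
plan([(bar(75,28,30,125),255,5),(bar(75,28,30,80),255,5)])
print()
plan([(bar(75,28,17.5,80),255,5)]+[(bar(t,28,17.5,80),t+180,1) for t in np.arange(71.5,-30.1,-3.5)],start=list(b2w(bar(75,28,30,80),B)[0])+[255+np.degrees(B[2])])
E
```

```text
t 2.15 board [-26.2  55.7 260.4] yb 254.2 F [-1.  -0.3  0.3] w 0.5 j [ 0.29  0.09 -0.29 -0.   -1.19  0.87]
-0.41 -1.78 2.71 0.0 0.0 -0.2 0; -0.40 -1.78 2.71 0.0 0.0 -0.2 0; -0.40 -1.78 2.71 0.0 0.0 -0.2 0; -0.39 -1.78 2.71 0.0 0.0 -0.2 0; -0.39 -1.78 2.71 0.0 0.0 -0.2 0
0.00 0.00 0.90 0.0 0.0 0.0 0; 0.00 0.00 0.90 0.0 0.0 0.0 0; 0.00 0.00 0.90 0.0 0.0 0.0 0; 0.00 0.00 0.90 0.0 0.0 0.0 0; 0.00 0.00 0.90 0.0 0.0 0.0 0

0.25 0.00 0.00 0.0 0.0 0.0 0; 0.25 -0.00 0.00 0.0 0.0 0.0 0; 0.25 0.00 0.00 0.0 0.0 0.0 0; 0.25 -0.00 0.00 0.0 0.0 0.0 0; 0.25 0.00 0.00 0.0 0.0 0.0 0
0.17 -0.10 0.00 0.0 0.0 3.5 0; 0.17 -0.10 0.00 0.0 0.0 3.5 0; 0.17 -0.10 0.00 0.0 0.0 3.5 0; 0.17 -0.10 0.00 0.0 0.0 3.5 0; 0.17 -0.10 0.00 0.0 0.0 3.5 0
0.17 -0.10 0.00 0.0 0.0 3.5 0; 0.17 -0.10 0.00 0.0 0.0 3.5 0; 0.17 -0.10 0.00 0.0 0.0 3.5 0; 0.17 -0.10 0.00 0.0 0.0 3.5 0; 0.17 -0.10 0.00 0.0 0.0 3.5 0
0.17 -0.10 0.00 0.0 0.0 3.5 0; 0.17 -0.10 0.00 0.0 0.0 3.5 0; 0.17 -0.10 0.00 0.0 0.0 3.5 0; 0.17 -0.10 0.00 0.0 0.0 3.5 0; 0.17 -0.10 0.00 0.0 0.0 3.5 0
0.17 -0.10 0.00 0.0 0.0 3.5 0; 0.17 -0.10 0.00 0.0 0.0 3.5 0; 0.17 -0.10 0.00 0.0 0.0 3.5 0; 0.17 -0.10 0.00 0.0 0.0 3.5 0; 0.17 -0.10 0.00 0.0 0.0 3.5 0
0.17 -0.10 0.00 0.0 0.0 3.5 0; 0.17 -0.10 0.00 0.0 0.0 3.5 0; 0.17 -0.10 0.00 0.0 0.0 3.5 0; 0.17 -0.10 0.00 0.0 0.0 3.5 0; 0.17 -0.10 0.00 0.0 0.0 3.5 0
0.17 -0.10 0.00 0.0 0.0 3.5 0; 0.17 -0.10 0.00 0.0 0.0 3.5 0; 0.17 -0.10 0.00 0.0 0.0 3.5 0; 0.17 -0.10 0.00 0.0 0.0 3.5 0; 0.17 -0.10 0.00 0.0 0.0 3.5 0
```

{"api": "send_rows", "payload": {"commands": "-0.4 -1.78 2.71 0 0 -0.2 0; -0.4 -1.78 2.71 0 0 -0.2 0; -0.4 -1.78 2.71 0 0 -0.2 0; -0.4 -1.78 2.71 0 0 -0.2 0; -0.4 -1.78 2.71 0 0 -0.2 0"}}

```text
clock: 2.57
eef_pos: [485.8, 66.0, 124.3]
eef_rot: [-3.083, 0.602, -0.001]
wrist_force: [1.2, 1.5, 0.5]
gripper_width: 0.8
grip_force: 0.0
```

{"api": "send_rows", "payload": {"commands": "0 0 0.9 0 0 0 0; 0 0 0.9 0 0 0 0; 0 0 0.9 0 0 0 0; 0 0 0.9 0 0 0 0; 0 0 0.9 0 0 0 0"}}

```text
clock: 2.98
eef_pos: [486.5, 65.7, 80.3]
eef_rot: [-3.082, 0.601, -0.003]
wrist_force: [-0.3, -0.1, 0.2]
gripper_width: 0.5
grip_force: 0.0
```

{"api": "send_rows", "payload": {"commands": "0 0 0 0 0 0 0; 0 0 0 0 0 0 0; 0 0 0 0 0 0 0"}}

```text
clock: 3.23
eef_pos: [486.4, 66.2, 80.6]
eef_rot: [-3.083, 0.599, -0.002]
wrist_force: [0.2, -0.1, 0.1]
gripper_width: 0.8
grip_force: 0.0
```

```bash
python3 - <<'E'
from h import *
import cv2
st();print(bar(75,28,30,80))
im=viewer.capture("wrist")[:,:,::-1];im2=viewer.capture("side")[:,:,::-1][120:240,240:360]
cv2.imwrite("pics/w2.png",np.hstack([im[:,:],cv2.resize(im2,(384,384),interpolation=cv2.INTER_CUBIC)])[:, :800])
E
```

```text
t 3.23 board [-21.1 147.7  80.6] yb 255.3 F [ 0.2 -0.1  0.1] w 0.8 j [ 0.47  0.32 -0.51  0.   -0.74  0.72]
[np.float64(-21.73084152580147), np.float64(146.8104944891695), 80]
```

View pics/w2.png

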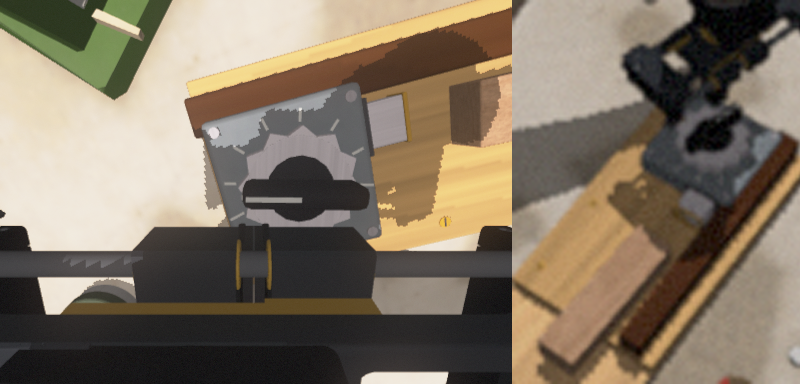

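The wrist view shows the shut fingertips at about column 255, just on the robot side of the bar. The bar spans columns 243–370 with its white line on the left. The fingers are about 27 mm along the bar from its axis, with a clear gap, so I'll start pushing.

{"api": "send_rows", "payload": {"commands": "0.25 0 0 0 0 0 0; 0.25 0 0 0 0 0 0; 0.25 0 0 0 0 0 0; 0.25 0 0 0 0 0 0; 0.25 0 0 0 0 0 0"}}

```text
clock: 3.75
eef_pos: [497.9, 61.5, 80.1]
eef_rot: [-3.084, 0.599, -0.0]
wrist_force: [0.7, 0.2, -0.2]
gripper_width: 1.0
grip_force: 0.0
```

{"api": "send_rows", "payload": {"commands": "0.17 -0.1 0 0 0 3.5 0; 0.17 -0.1 0 0 0 3.5 0; 0.17 -0.1 0 0 0 3.5 0; 0.17 -0.1 0 0 0 3.5 0; 0.17 -0.1 0 0 0 3.5 0"}}

```text
clock: 4.17
eef_pos: [506.2, 62.5, 79.9]
eef_rot: [2.955, -1.066, -0.004]
wrist_force: [-5.4, 5.9, 4.4]
gripper_width: 0.6
grip_force: 4.1
```

{"api": "send_rows", "payload": {"commands": "0.17 -0.1 0 0 0 3.5 0; 0.17 -0.1 0 0 0 3.5 0; 0.17 -0.1 0 0 0 3.5 0; 0.17 -0.1 0 0 0 3.5 0; 0.17 -0.1 0 0 0 3.5 0"}}

```text
clock: 4.58
eef_pos: [516.9, 59.4, 80.0]
eef_rot: [-2.758, 1.503, 0.001]
wrist_force: [-2.2, 2.3, 1.9]
gripper_width: 0.6
grip_force: 1.9
```

```bash
python3 - <<'E'
from h import *
st();print(bar(40,28,17.5,80))
import cv2
im=viewer.capture("wrist")[:,:,::-1];cv2.imwrite("pics/w3.png",im)
E
```

```text
t 4.58 board [  9.9 144.8  80. ] yb 220.2 F [-2.2  2.3  1.9] w 0.6 j [ 0.43  0.36 -0.43 -0.   -0.77  0.15]
[np.float64(10.200461237816947), np.float64(143.40383082580522), 80]
```

View pics/w3.png

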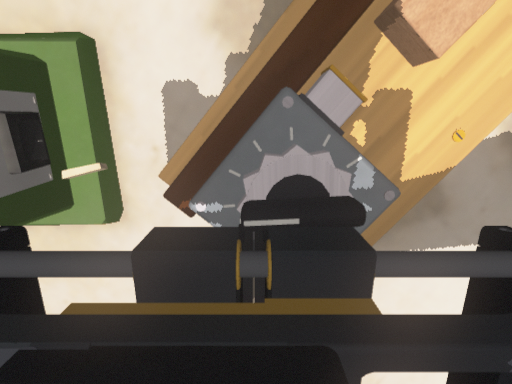

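The bar now lies along the finger face at about 40°, and the forces are small. I'll carry on sweeping to about -15°, then check.

{"api": "send_rows", "payload": {"commands": "0.17 -0.1 0 0 0 3.5 0; 0.17 -0.1 0 0 0 3.5 0; 0.17 -0.1 0 0 0 3.5 0; 0.17 -0.1 0 0 0 3.5 0; 0.17 -0.1 0 0 0 3.5 0"}}

```text
clock: 5.05
eef_pos: [525.3, 54.2, 80.1]
eef_rot: [-2.499, 1.902, -0.0]
wrist_force: [0.2, -1.1, 0.8]
gripper_width: 0.3
grip_force: 0.0
```

{"api": "send_rows", "payload": {"commands": "0.17 -0.1 0 0 0 3.5 0; 0.17 -0.1 0 0 0 3.5 0; 0.17 -0.1 0 0 0 3.5 0; 0.17 -0.1 0 0 0 3.5 0; 0.17 -0.1 0 0 0 3.5 0"}}

```text
clock: 5.47
eef_pos: [531.4, 46.8, 80.0]
eef_rot: [-2.179, 2.261, 0.001]
wrist_force: [-1.8, 4.1, 0.2]
gripper_width: 0.5
grip_force: 2.4
```

{"api": "send_rows", "payload": {"commands": "0.17 -0.1 0 0 0 3.5 0; 0.17 -0.1 0 0 0 3.5 0; 0.17 -0.1 0 0 0 3.5 0; 0.17 -0.1 0 0 0 3.5 0; 0.17 -0.1 0 0 0 3.5 0"}}

```text
clock: 5.88
eef_pos: [535.0, 36.9, 80.0]
eef_rot: [1.812, -2.567, 0.0]
wrist_force: [-0.3, -0.1, 0.1]
gripper_width: 0.6
grip_force: 0.0
```

```bash
python3 - <<'E'
from h import *
st();print(bar(-12.5,28,17.5,80))
import cv2
im=viewer.capture("wrist")[:,:,::-1];cv2.imwrite("pics/w4.png",im[60:250])
E
```

```text
t 5.88 board [ 30.8 124.9  80. ] yb 167.8 F [-0.3 -0.1  0.1] w 0.6 j [ 0.37  0.39 -0.4   0.   -0.79 -0.71]
[np.float64(31.123981443274936), np.float64(123.02487093433196), 80]
```

View pics/w4.png

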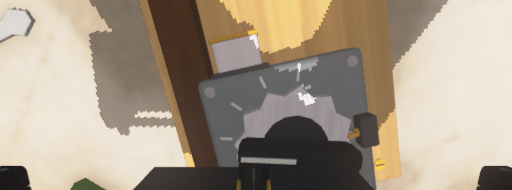

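The bar rests at about -15°, which is position 4, so three clicks are done. I'll take the last one in smaller steps.

{"api": "send_rows", "payload": {"commands": "0.17 -0.1 0 0 0 3.5 0; 0.17 -0.1 0 0 0 3.5 0; 0.17 -0.1 0 0 0 3.5 0; 0.17 -0.1 0 0 0 3.5 0; 0.12 -0.07 0 0 0 2.5 0"}}

```text
clock: 6.35
eef_pos: [536.7, 29.1, 80.1]
eef_rot: [-1.424, 2.796, 0.001]
wrist_force: [0.9, 5.2, -0.5]
gripper_width: 0.4
grip_force: 2.7
```

{"api": "send_rows", "payload": {"commands": "0.1 -0.06 0 0 0 2 0; 0 0 0 0 0 0 0; 0 0 0 0 0 0 0"}}

```text
clock: 6.6
eef_pos: [536.7, 28.1, 80.1]
eef_rot: [-1.379, 2.818, 0.001]
wrist_force: [1.5, 5.3, -1.5]
gripper_width: 0.4
grip_force: 2.3
```

```bash
python3 - <<'E'
from h import *
st();print(bar(-31,28,17.5,80))
E
```

```text
t 6.6 board [ 33.6 116.3  80.1] yb 149.5 F [ 1.5  5.3 -1.5] w 0.4 j [ 0.35  0.39 -0.4  -0.   -0.79 -1.01]
[np.float64(33.01385073058509), np.float64(112.57936166480545), 80]
```

Still pushing against it at about 5 N. I'll advance in small steps.

{"api": "send_rows", "payload": {"commands": "0.1 -0.06 0 0 0 2 0; 0 0 0 0 0 0 0; 0 0 0 0 0 0 0"}}

```text
clock: 6.85
eef_pos: [535.1, 25.3, 80.0]
eef_rot: [1.331, -2.845, 0.0]
wrist_force: [-0.6, -0.5, -0.1]
gripper_width: 0.6
grip_force: 0.0
```

{"api": "send_rows", "payload": {"commands": "0.1 -0.06 0 0 0 2 0; 0 0 0 0 0 0 0; 0 0 0 0 0 0 0"}}

```text
clock: 7.1
eef_pos: [534.8, 23.9, 80.0]
eef_rot: [1.28, -2.868, 0.0]
wrist_force: [0.2, -0.5, 0.5]
gripper_width: 0.4
grip_force: 0.0
```

{"api": "send_rows", "payload": {"commands": "0.1 -0.06 0 0 0 2 0; 0 0 0 0 0 0 0; 0 0 0 0 0 0 0"}}

```text
clock: 7.35
eef_pos: [534.7, 23.0, 80.1]
eef_rot: [1.23, -2.891, 0.0]
wrist_force: [1.1, 0.4, -0.0]
gripper_width: 0.7
grip_force: 0.0
```

It snapped over and the force has dropped to zero. I'll back off, lift, and go to a viewing pose.

```bash
python3 - <<'E'
from h import *
st()
s=ctrl.get_state();Rm=R.from_rotvec(s["eef_rot"]).as_matrix()
p=s["eef_pos"]-20*Rm[:,0]; p[2]+=120; print(w2b(p,B))
plan([([-50,-20,240],270,20)],start=list(p)+[yawy(s)])
E
```

```text
t 7.35 board [ 32.3 111.   80.1] yb 143.4 F [ 1.1  0.4 -0. ] w 0.7 j [ 0.35  0.38 -0.4   0.   -0.79 -1.11]
[[ 44.24020424 127.05816285 200.05357774]]
0.87 -0.06 -0.20 0.0 0.0 -6.3 0; 0.87 0.04 -0.20 0.0 0.0 -6.3 0; 0.86 0.13 -0.20 0.0 0.0 -6.3 0; 0.84 0.23 -0.20 0.0 0.0 -6.3 0; 0.81 0.32 -0.20 0.0 0.0 -6.3 0
0.77 0.41 -0.20 0.0 0.0 -6.3 0; 0.72 0.49 -0.20 0.0 0.0 -6.3 0; 0.67 0.57 -0.20 0.0 0.0 -6.3 0; 0.60 0.64 -0.20 0.0 0.0 -6.3 0; 0.53 0.70 -0.20 0.0 0.0 -6.3 0
0.44 0.75 -0.20 0.0 0.0 -6.3 0; 0.36 0.80 -0.20 0.0 0.0 -6.3 0; 0.27 0.83 -0.20 0.0 0.0 -6.3 0; 0.18 0.86 -0.20 0.0 0.0 -6.3 0; 0.08 0.87 -0.20 0.0 0.0 -6.3 0
-0.02 0.87 -0.20 0.0 0.0 -6.3 0; -0.11 0.87 -0.20 0.0 0.0 -6.3 0; -0.21 0.85 -0.20 0.0 0.0 -6.3 0; -0.30 0.82 -0.20 0.0 0.0 -6.3 0; -0.39 0.78 -0.20 0.0 0.0 -6.3 0
```

{"api": "send_rows", "payload": {"commands": "-0.7 0 0 0 0 0 0; -1.3 0 0 0 0 0 0; 0 0 -4 0 0 0 0; 0 0 -4 0 0 0 0; 0 0 -4 0 0 0 0"}}

```text
clock: 7.77
eef_pos: [549.3, 38.3, 201.0]
eef_rot: [1.229, -2.889, 0.001]
wrist_force: [0.8, 0.5, -0.4]
gripper_width: 0.2
grip_force: 0.0
```

{"api": "send_rows", "payload": {"commands": "0.87 -0.06 -0.2 0 0 -6.3 0; 0.87 0.04 -0.2 0 0 -6.3 0; 0.86 0.13 -0.2 0 0 -6.3 0; 0.84 0.23 -0.2 0 0 -6.3 0; 0.81 0.32 -0.2 0 0 -6.3 0"}}

```text
clock: 8.18
eef_pos: [521.2, 4.8, 210.4]
eef_rot: [-1.974, 2.443, -0.001]
wrist_force: [1.2, 0.1, 0.6]
gripper_width: 0.1
grip_force: 0.0
```

{"api": "send_rows", "payload": {"commands": "0.77 0.41 -0.2 0 0 -6.3 0; 0.72 0.49 -0.2 0 0 -6.3 0; 0.67 0.57 -0.2 0 0 -6.3 0; 0.6 0.64 -0.2 0 0 -6.3 0; 0.53 0.7 -0.2 0 0 -6.3 0"}}

```text
clock: 8.6
eef_pos: [492.9, -28.7, 220.4]
eef_rot: [-2.564, 1.815, -0.001]
wrist_force: [-0.7, -0.7, -0.0]
gripper_width: 0.7
grip_force: 0.0
```

{"api": "send_rows", "payload": {"commands": "0.44 0.75 -0.2 0 0 -6.3 0; 0.36 0.8 -0.2 0 0 -6.3 0; 0.27 0.83 -0.2 0 0 -6.3 0; 0.18 0.86 -0.2 0 0 -6.3 0; 0.08 0.87 -0.2 0 0 -6.3 0"}}

```text
clock: 9.02
eef_pos: [464.6, -62.0, 230.5]
eef_rot: [-2.96, 1.051, -0.001]
wrist_force: [-0.3, -0.3, 0.3]
gripper_width: 0.4
grip_force: 0.0
```

{"api": "send_rows", "payload": {"commands": "-0.02 0.87 -0.2 0 0 -6.3 0; -0.11 0.87 -0.2 0 0 -6.3 0; -0.21 0.85 -0.2 0 0 -6.3 0; -0.3 0.82 -0.2 0 0 -6.3 0; -0.39 0.78 -0.2 0 0 -6.3 0"}}

```text
clock: 9.43
eef_pos: [436.2, -95.2, 240.5]
eef_rot: [3.135, -0.208, 0.001]
wrist_force: [-0.3, 0.2, -0.6]
gripper_width: 0.5
grip_force: 0.0
```

{"api": "send_rows", "payload": {"commands": "0 0 0 0 0 0 0; 0 0 0 0 0 0 0; 0 0 0 0 0 0 0"}}

```text
clock: 9.68
eef_pos: [436.1, -95.0, 240.1]
eef_rot: [-3.134, 0.222, -0.001]
wrist_force: [-0.4, -0.3, 1.0]
gripper_width: 0.2
grip_force: 0.0
```

```bash
python3 - <<'E'
from h import *
import cv2
st();p=viewer.camera_params("wrist");im=viewer.capture("wrist")[:,:,::-1].copy()
np.savez("w5.npz",K=p["camera_matrix"],T=p["cam_to_world"])
s=800/512
for k in range(8):
    a=105-30*k;print(k,(proj(b2w(bar(a,30,0,98),B),p)*s).round(0))
im=cv2.resize(im,(800,600),interpolation=cv2.INTER_CUBIC)
cv2.imwrite("pics/w5.png",im[:400])
E
```

```text
t 9.68 board [-50.4 -18.6 240.1] yb 269.2 F [-0.4 -0.3  1. ] w 0.2 j [ 0.15  0.06 -0.37 -0.   -1.14  1.28]
0 [[161. 235.]]
1 [[157. 211.]]
2 [[166. 191.]]
3 [[185. 178.]]
4 [[208. 178.]]
5 [[230. 190.]]
6 [[243. 210.]]
7 [[246. 234.]]
```

View pics/w5.png

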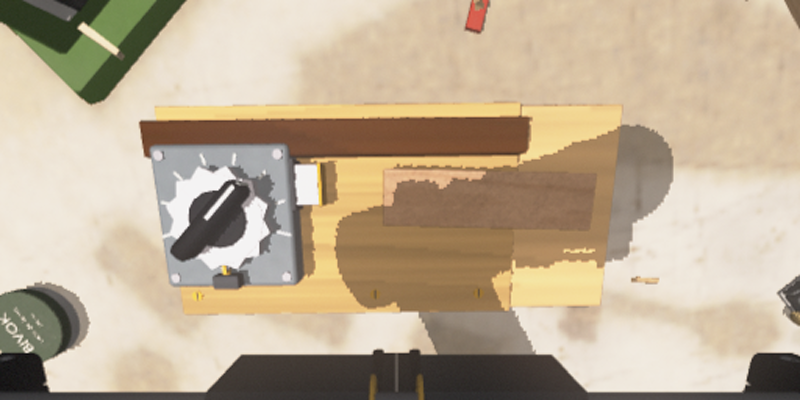

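The pointer end is at about (237,186), against (230,190) predicted for position 5, so the four clicks are done. The strip's corners are near (384,168), (385,226), (590,230) and (597,175). Next comes the push to the fence.

```bash
python3 - <<'E'
from h import *
d=np.load("w5.npz");p=dict(camera_matrix=d["K"],cam_to_world=d["T"])
s=800/512; f=lambda q:(np.array(q,float)+.5)/s-.5
for n,q,z in [("fl",(384,168),58),("nl",(385,226),58),("nr",(590,230),58),("fr",(597,175),58),("stop",(323,205),54),("stopfar",(323,163),54),("fence",(300,157),54),("fenceR",(527,152),54)]: print(n,w2b(ray(f(q),z,p),B)[0].round(1))
plan([([-45,-80,100],270,5),([-45,-80,38],270,5),([-22,-80,38],270,3)])
E
```

```text
fl [ 35.6 -10.8  58. ]
nl [ -6.9 -10.7  58. ]
nr [ -11.9 -168.5   58. ]
fr [  28.6 -169.5   58. ]
stop [ 9.3 36.7 54. ]
stopfar [39.9 34.9 54. ]
fence [44.4 51.9 54. ]
fenceR [  45.8 -117.4   54. ]
0.13 1.23 2.80 -0.0 -0.0 -0.1 0; 0.12 1.23 2.80 0.0 0.0 -0.1 0; 0.12 1.23 2.80 0.0 0.0 -0.1 0; 0.12 1.23 2.80 0.0 0.0 -0.1 0; 0.11 1.23 2.80 0.0 0.0 -0.1 0
0.00 0.00 1.24 0.0 0.0 0.0 0; 0.00 0.00 1.24 0.0 0.0 0.0 0; 0.00 0.00 1.24 0.0 0.0 0.0 0; 0.00 0.00 1.24 0.0 0.0 0.0 0; 0.00 0.00 1.24 0.0 0.0 0.0 0
0.77 -0.00 0.00 0.0 0.0 0.0 0; 0.77 0.00 0.00 0.0 0.0 0.0 0; 0.77 -0.00 0.00 0.0 0.0 0.0 0
```

{"api": "send_rows", "payload": {"commands": "0.12 1.23 2.8 0 0 -0.1 0; 0.12 1.23 2.8 0 0 -0.1 0; 0.12 1.23 2.8 0 0 -0.1 0; 0.12 1.23 2.8 0 0 -0.1 0; 0.12 1.23 2.8 0 0 -0.1 0"}}

```text
clock: 10.15
eef_pos: [433.5, -157.4, 98.9]
eef_rot: [3.135, -0.206, 0.001]
wrist_force: [0.6, 0.6, -0.4]
gripper_width: 0.4
grip_force: 0.0
```

{"api": "send_rows", "payload": {"commands": "0 0 1.3 0 0 0 0; 0 0 1.3 0 0 0 0; 0 0 1.3 0 0 0 0; 0 0 1.3 0 0 0 0; 0 0 1.3 0 0 0 0"}}

```text
clock: 10.57
eef_pos: [433.6, -157.0, 34.2]
eef_rot: [3.135, -0.206, -0.0]
wrist_force: [-0.8, 0.6, 0.5]
gripper_width: 0.7
grip_force: 0.0
```

{"api": "send_rows", "payload": {"commands": "0.7 0 0 0 0 0 0; 0.7 0 0 0 0 0 0; 0.5 0 0 0 0 0 0; 0.3 0 0 0 0 0 0; 0.2 0 0 0 0 0 0"}}

```text
clock: 10.98
eef_pos: [458.3, -160.4, 35.8]
eef_rot: [-3.135, 0.205, -0.003]
wrist_force: [-0.3, -0.2, 0.0]
gripper_width: 0.7
grip_force: 0.0
```

{"api": "send_rows", "payload": {"commands": "0.2 0 0 0 0 0 0; 0.2 0 0 0 0 0 0; 0.2 0 0 0 0 0 0; 0.2 0 0 0 0 0 0; 0.2 0 0 0 0 0 0"}}

```text
clock: 11.4
eef_pos: [466.5, -161.7, 35.1]
eef_rot: [3.135, -0.205, -0.001]
wrist_force: [-2.4, 0.9, 1.6]
gripper_width: 0.8
grip_force: 0.9
```

```bash
python3 - <<'E'
from h import *
st()
E
```

```text
t 11.4 board [-11.8 -80.9  35.1] yb 269.8 F [-2.4  0.9  1.6] w 0.8 j [-0.    0.4  -0.54 -0.   -0.63  1.44]
```

{"api": "send_rows", "payload": {"commands": "0.15 0 0 0 0 0 0; 0.15 0 0 0 0 0 0; 0.15 0 0 0 0 0 0; 0 0 0 0 0 0 0"}}

```text
clock: 11.73
eef_pos: [470.9, -162.2, 34.9]
eef_rot: [-3.135, 0.205, 0.002]
wrist_force: [-2.8, 0.8, 1.9]
gripper_width: 0.4
grip_force: 1.3
```

{"api": "send_rows", "payload": {"commands": "0.15 0 0 0 0 0 0; 0 0 0 0 0 0 0; 0 0 0 0 0 0 0"}}

```text
clock: 11.98
eef_pos: [470.9, -162.3, 34.7]
eef_rot: [-3.135, 0.206, 0.006]
wrist_force: [-3.9, 0.9, 3.7]
gripper_width: 0.4
grip_force: 2.6
```

{"api": "send_rows", "payload": {"commands": "0.15 0 0 0 0 0 0; 0 0 0 0 0 0 0; 0 0 0 0 0 0 0"}}

```text
clock: 12.23
eef_pos: [470.9, -162.3, 34.6]
eef_rot: [-3.134, 0.206, 0.011]
wrist_force: [-7.2, 1.8, 6.1]
gripper_width: 0.5
grip_force: 3.8
```

The strip is seated against the fence: motion stopped and the force built up to 7 N. Now I'll go round to its right end.

```bash
python3 - <<'E'
from h import *
st()
plan([([-30,-81,36],270,2),([-30,-140,85],270,3),([24,-208,80],270,3),([24,-208,36],270,2)])
E
```

```text
t 12.23 board [ -7.3 -80.9  34.6] yb 269.8 F [-7.2  1.8  6.1] w 0.5 j [-0.01  0.41 -0.53 -0.   -0.65  1.45]
-1.13 0.01 -0.06 0.0 0.4 -0.1 0; -1.13 0.01 -0.07 0.0 0.0 -0.1 0; 0.00 1.97 -1.63 0.0 0.0 0.0 0; -0.00 1.97 -1.63 0.0 0.0 0.0 0; 0.00 1.97 -1.63 0.0 0.0 0.0 0
1.80 2.27 0.17 0.0 0.0 0.0 0; 1.80 2.27 0.17 0.0 0.0 0.0 0; 1.80 2.27 0.17 0.0 0.0 0.0 0; 0.00 0.00 2.20 0.0 0.0 0.0 0; 0.00 0.00 2.20 0.0 0.0 0.0 0
```

{"api": "send_rows", "payload": {"commands": "-1.3 0 -0.05 0 0 0 0; -1.3 0 -0.05 0 0 0 0; 0 1.97 -1.63 0 0 0 0; 0 1.97 -1.63 0 0 0 0; 0 1.97 -1.63 0 0 0 0"}}

```text
clock: 12.65
eef_pos: [441.7, -218.5, 85.8]
eef_rot: [3.135, -0.203, 0.004]
wrist_force: [1.7, -0.6, 0.5]
gripper_width: -0.1
grip_force: 0.0
```

{"api": "send_rows", "payload": {"commands": "1.8 2.27 0.17 0 0 0 0; 1.8 2.27 0.17 0 0 0 0; 1.8 2.27 0.17 0 0 0 0; 0 0 2.2 0 0 0 0; 0 0 2.2 0 0 0 0"}}

```text
clock: 13.07
eef_pos: [488.5, -294.6, 36.4]
eef_rot: [3.133, -0.208, 0.011]
wrist_force: [-0.4, 0.2, -0.2]
gripper_width: 0.6
grip_force: 0.0
```

{"api": "send_rows", "payload": {"commands": "0 0 0 0 0 0 0; 0 0 0 0 0 0 0"}}

```text
clock: 13.23
eef_pos: [485.2, -292.5, 35.0]
eef_rot: [3.135, -0.205, -0.002]
wrist_force: [0.1, -0.7, 0.8]
gripper_width: 0.4
grip_force: 0.0
```

```bash
python3 - <<'E'
from h import *
import cv2
st()
im=viewer.capture("wrist")[:,:,::-1];cv2.imwrite("pics/w6.png",im[:250])
E
```

```text
t 13.23 board [  23.5 -208.2   35. ] yb 269.9 F [ 0.1 -0.7  0.8] w 0.4 j [-0.26  0.49 -0.36  0.   -0.72  1.7 ]
```

View pics/w6.png

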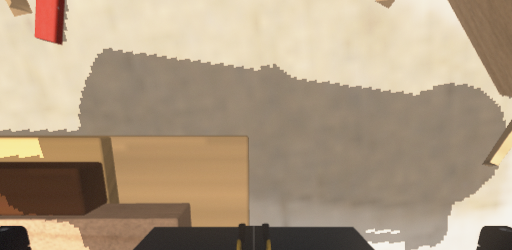

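The strip's end is at about column 190, left of the fingers at column 255, and its far side is against the fence. Pushing along the fence now (tool -y).

{"api": "send_rows", "payload": {"commands": "0 -0.5 0 0 0 0 0; 0 -0.5 0 0 0 0 0; 0 -0.4 0 0 0 0 0; 0 -0.4 0 0 0 0 0; 0 -0.3 0 0 0 0 0"}}

```text
clock: 13.7
eef_pos: [488.5, -270.9, 36.5]
eef_rot: [3.135, -0.204, 0.002]
wrist_force: [0.0, -0.5, -0.5]
gripper_width: 0.4
grip_force: 0.0
```

{"api": "send_rows", "payload": {"commands": "0 -0.3 0 0 0 0 0; 0 -0.4 0 0 0 0 0; 0 -0.4 0 0 0 0 0; 0 -0.4 0 0 0 0 0; 0 -0.4 0 0 0 0 0"}}

```text
clock: 14.12
eef_pos: [490.5, -252.6, 35.9]
eef_rot: [3.135, -0.205, -0.0]
wrist_force: [-0.9, -1.5, 0.4]
gripper_width: 0.3
grip_force: 0.9
```

{"api": "send_rows", "payload": {"commands": "0 -0.4 0 0 0 0 0; 0 -0.4 0 0 0 0 0; 0 -0.4 0 0 0 0 0; 0 -0.4 0 0 0 0 0; 0 -0.3 0 0 0 0 0"}}

```text
clock: 14.53
eef_pos: [492.9, -233.6, 35.9]
eef_rot: [3.135, -0.205, -0.0]
wrist_force: [-0.3, -1.8, 1.5]
gripper_width: 0.2
grip_force: 1.2
```

```bash
python3 - <<'E'
from h import *
st()
E
```

```text
t 14.53 board [  23.6 -148.8   35.9] yb 269.9 F [-0.3 -1.8  1.5] w 0.2 j [-0.15  0.46 -0.41  0.   -0.69  1.59]
```

{"api": "send_rows", "payload": {"commands": "0 -0.25 0 0 0 0 0; 0 -0.2 0 0 0 0 0; 0 -0.2 0 0 0 0 0; 0 -0.15 0 0 0 0 0; 0 0 0 0 0 0 0"}}

```text
clock: 14.95
eef_pos: [493.9, -225.7, 35.9]
eef_rot: [-3.135, 0.205, 0.0]
wrist_force: [-2.7, -1.2, 1.0]
gripper_width: 0.7
grip_force: 0.9
```

{"api": "send_rows", "payload": {"commands": "0 -0.15 0 0 0 0 0; 0 -0.15 0 0 0 0 0; 0 0 0 0 0 0 0; 0 0 0 0 0 0 0"}}

```text
clock: 15.28
eef_pos: [494.3, -222.9, 35.8]
eef_rot: [-3.135, 0.205, 0.0]
wrist_force: [-2.0, -0.9, 2.2]
gripper_width: 0.5
grip_force: 1.2
```

{"api": "send_rows", "payload": {"commands": "0 -0.15 0 0 0 0 0; 0 -0.15 0 0 0 0 0; 0 0 0 0 0 0 0; 0 0 0 0 0 0 0"}}

```text
clock: 15.62
eef_pos: [494.7, -219.9, 35.8]
eef_rot: [-3.135, 0.205, 0.0]
wrist_force: [-1.5, -1.5, 2.4]
gripper_width: 0.4
grip_force: 1.4
```

{"api": "send_rows", "payload": {"commands": "0 -0.15 0 0 0 0 0; 0 -0.15 0 0 0 0 0; 0 0 0 0 0 0 0; 0 0 0 0 0 0 0"}}

```text
clock: 15.95
eef_pos: [495.1, -216.9, 35.8]
eef_rot: [-3.135, 0.205, 0.0]
wrist_force: [-2.0, -2.2, 1.9]
gripper_width: 0.4
grip_force: 1.5
```

{"api": "send_rows", "payload": {"commands": "0 -0.15 0 0 0 0 0; 0 0 0 0 0 0 0; 0 0 0 0 0 0 0"}}

```text
clock: 16.2
eef_pos: [495.1, -216.6, 35.9]
eef_rot: [3.134, -0.205, -0.001]
wrist_force: [-2.1, -7.9, 1.0]
gripper_width: 0.5
grip_force: 4.3
```

{"api": "send_rows", "payload": {"commands": "0 -0.15 0 0 0 0 0; 0 0 0 0 0 0 0; 0 0 0 0 0 0 0"}}

```text
clock: 16.45
eef_pos: [495.1, -216.4, 36.0]
eef_rot: [3.132, -0.205, -0.001]
wrist_force: [-3.5, -13.9, 0.6]
gripper_width: 0.4
grip_force: 7.2
```

```bash
python3 - <<'E'
from h import *
import cv2
st()
im=viewer.capture("wrist")[:,:,::-1];cv2.imwrite("pics/w7.png",im[:260])
E
```

```text
t 16.45 board [  23.6 -131.4   36. ] yb 269.9 F [ -3.5 -13.9   0.6] w 0.4 j [-0.11  0.45 -0.43  0.   -0.69  1.55]
```

View pics/w7.png

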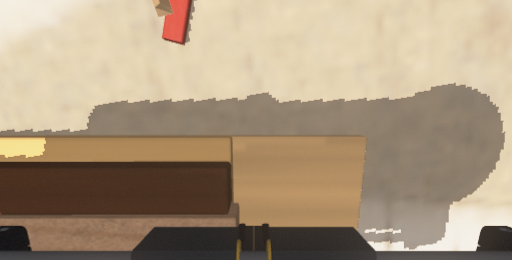

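The strip has reached the stop: motion stopped and the force rose to 14 N. I'll release it and press its middle against the fence once more.

```bash
python3 - <<'E'
from h import *
plan([([24,-150,36],270,1),([24,-150,80],270,2),([-28,-95,80],270,2),([-28,-45,75],270,2),([-28,-45,36],270,1),([-12,-45,36],270,2)])
E
```

```text
0.05 1.86 0.01 0.1 0.0 -0.1 0; 0.00 0.00 -2.20 0.0 0.0 0.0 0; 0.00 0.00 -2.20 0.0 0.0 0.0 0; -2.60 -2.75 0.00 0.0 0.0 0.0 0; -2.60 -2.75 0.00 0.0 0.0 0.0 0
-0.00 -2.50 0.25 0.0 0.0 0.0 0; 0.00 -2.50 0.25 0.0 0.0 0.0 0; 0.00 0.00 3.90 0.0 0.0 0.0 0; 0.80 0.00 0.00 0.0 0.0 0.0 0; 0.80 0.00 0.00 0.0 0.0 0.0 0
```

{"api": "send_rows", "payload": {"commands": "0.05 2.1 0 0 0 0 0; 0 0 -2.2 0 0 0 0; 0 0 -2.2 0 0 0 0; -2.6 -2.75 0 0 0 0 0; -2.6 -2.75 0 0 0 0 0"}}

```text
clock: 16.92
eef_pos: [451.4, -173.4, 80.8]
eef_rot: [-3.134, 0.21, -0.01]
wrist_force: [-0.5, 1.1, -0.0]
gripper_width: 0.7
grip_force: 0.0
```

{"api": "send_rows", "payload": {"commands": "0 -2.5 0.25 0 0 0 0; 0 -2.5 0.25 0 0 0 0; 0 0 2 0 0 0 0; 0 0 1.9 0 0 0 0; 0.8 0 0 0 0 0 0"}}

```text
clock: 17.33
eef_pos: [460.4, -123.9, 33.1]
eef_rot: [-3.134, 0.205, 0.01]
wrist_force: [-0.1, -0.6, 0.0]
gripper_width: 0.5
grip_force: 0.0
```

{"api": "send_rows", "payload": {"commands": "0.5 0 0 0 0 0 0; 0.3 0 0 0 0 0 0; 0.2 0 0 0 0 0 0; 0.15 0 0 0 0 0 0; 0.15 0 0 0 0 0 0"}}

```text
clock: 17.75
eef_pos: [475.8, -127.0, 36.3]
eef_rot: [-3.135, 0.207, 0.002]
wrist_force: [-3.9, 2.0, 2.3]
gripper_width: 0.3
grip_force: 1.8
```

{"api": "send_rows", "payload": {"commands": "0.15 0 0 0 0 0 0; 0 0 0 0 0 0 0; 0 0 0 0 0 0 0"}}

```text
clock: 18.0
eef_pos: [475.7, -127.2, 35.8]
eef_rot: [3.135, -0.206, -0.006]
wrist_force: [-5.4, 1.3, 3.8]
gripper_width: 0.4
grip_force: 2.5
```

```bash
python3 - <<'E'
from h import *
st()
E
```

```text
t 18.0 board [ -7.  -45.5  35.8] yb 269.8 F [-5.4  1.3  3.8] w 0.4 j [ 0.07  0.39 -0.54 -0.   -0.64  1.37]
```

It's seated at x = -7 again. I'll back off, rise, and take a final look.

{"api": "send_rows", "payload": {"commands": "-1.5 0 0 0 0 0 0; -2.5 0 0 0 0 0 0; 0 0 -4 0 0 0 0; 0 0 -4 0 0 0 0; 0 0 -4 0 0 0 0"}}

```text
clock: 18.42
eef_pos: [437.8, -122.0, 157.4]
eef_rot: [3.134, -0.205, 0.001]
wrist_force: [1.5, -0.3, 0.4]
gripper_width: 0.3
grip_force: 0.0
```

{"api": "send_rows", "payload": {"commands": "0 0 -4 0 0 0 0; 0 0 -4 0 0 0 0; 0 0 0 0 0 0 0; 0 0 0 0 0 0 0; 0 0 0 0 0 0 0"}}

```text
clock: 18.83
eef_pos: [437.9, -121.7, 235.7]
eef_rot: [-3.134, 0.206, -0.001]
wrist_force: [0.3, 0.0, -0.2]
gripper_width: 0.6
grip_force: 0.0
```

```bash
python3 - <<'E'
from h import *
import cv2
st();p=viewer.camera_params("wrist");im=viewer.capture("wrist")[:,:,::-1].copy()
np.savez("w8.npz",K=p["camera_matrix"],T=p["cam_to_world"])
cv2.imwrite("pics/w8.png",cv2.resize(im,(800,600),interpolation=cv2.INTER_CUBIC)[:380])
E
```

```text
t 18.83 board [-45.2 -44.9 235.7] yb 269.8 F [ 0.3  0.  -0.2] w 0.6 j [ 0.09  0.08 -0.37 -0.   -1.12  1.35]
```

View pics/w8.png

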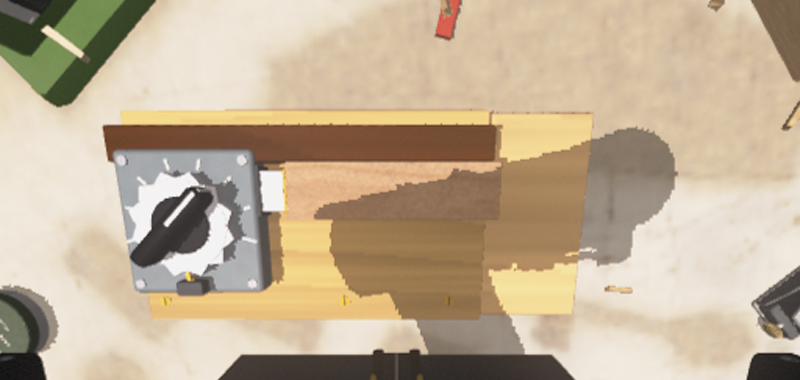

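The strip runs from the brass stop face at column 286 to column 500. It lies flush along the fence at row 162, and the dial bar points at position 5. The hand is clear, so I'm handing in.

```bash
python3 -c "
from cell import workorder
print(workorder.finish_job())"
```

```text
the job is handed in; nothing more can be done
None
```

I turned the dial four clicks clockwise (position 1 to 5), pushed the strip against the fence and along to the stop, withdrew the hand, and handed the job in at about 19 s; no verdict was returned.

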